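Set the bread guide to its third slice click and hold it

TASK

A tall glass jar has been left crowding the knob of the bread-slicing guide: first stand it upright on the round cork trivet, wholly on it, and let it go. Then grip the guide's knob and turn it clockwise to the third click, counted from its fully anticlockwise home stop (it may have been left at home or one click up), without running on past the third. Finish still gripping the knob there so that it cannot slip while the bread is sliced, and leave everything else on the table where it is.

Things in the scene. Friction and masses are not known exactly. Their poses are not given: they have to be found in the camera images.
- guide: wooden bread-slicing guide, fixed to the table. Its deck is 330 x 200 mm (x, y), deck top 22 mm above the table. Origin: on the table surface right under the knob's axis; x points along the deck from the knob towards the slotted walls, z up. The deck runs from x = -80 to +250 mm and y = -100 to +100 mm; two slotted walls (from x = 125 to 237 mm, at y = +-76 mm) and the aluminium thickness fence between them (x about 120 to 155 mm) reach 117 mm above the table.
- knob_bar: the bar-shaped grip of the black indexing knob: 46 mm long (x), 14 mm thick (y), reaching from 24 mm below to 16 mm above its origin. Below it is a round disc of 42 mm diameter. Origin: on the knob's vertical axis, 60 mm above the table, a good height to grip. The x axis points along the bar to its end with the white pointer line; it turns with the knob. At home the pointer is along the guide's -x at the longest of six black ticks on the deck; the other ticks mark the clicks.
- knob (a joint): angle of the knob in rad, 0 = home (hard stop just anticlockwise of it, at -0.02), growing as it turns clockwise seen from above. Clicks (spring-like detents that draw the knob in) every 0.40: first 0.40, second 0.80, third 1.20, then 1.60 and 2.00; hard stop at 2.02. Up to about 0.14 N m is needed to pass from one click to the next. Starts resting at home or at the first click. Turning it moves the fence 5 mm a click towards the knob.
- jar: closed amber glass jar with a steel lid, 54 mm diameter, 130 mm high, 0.25 to 0.5 kg, standing on the guide's deck right beside the knob (some 60 mm from its axis, on the guide's +y side). Origin: centre of its underside, z up along the jar.
- trivet: round cork trivet, 130 mm diameter, 10 mm thick, fixed flat on the table. Origin: centre of its underside.
- mug: white handled mug, 80 mm wide, 92 mm high; a bystander to leave alone
- bowl: steel mixing bowl, 170 mm wide, 65 mm high; a bystander to leave alone
- shaker: small steel shaker, 38 mm wide, 60 mm high; a bystander to leave alone
- carton: long cardboard carton, 55 x 220 x 50 mm (x, y, z); a bystander to leave alone
- spoon: steel spoon with a wooden handle, lying on the table; a bystander to leave alone
- loaf: brown bread loaf, 206 x 118 x 100 mm, on a white cutting board; a bystander to leave alone
Mind the look-alikes: they are no part of the job. Of the things like the jar, leave any that is green or pink; of the rest the larger one is meant.

How it is judged (in metres and radians):
On the way, in this order (a step that is already met when the one before it is completed fails the run):
1. the jar stands upright on the trivet, let go (horizontal distance between jar and trivet below 0.037 m and angle between jar's own z axis and vertical below 0.12 rad and height (world z) of jar between 0.005 and 0.016 m and contact force between jar and the fingers below 0.1 N and contact force between jar and trivet above 0.5 N), for 0.2 s.
2. the gripped knob is at its third click (value of joint knob between 1.08 and 1.32 rad and contact force between the fingers and knob_bar above 2 N), for 0.3 s.
At the end, for the whole second after the job is handed in: the fingers still grip the knob's bar (more than 2 N), the knob rests at the third click (1.20 rad, within 0.12), and the jar stands upright (within 0.12 rad), released, wholly on the trivet (its centre within 37 mm of the trivet's) (all of step 1 and all of step 2 and velocity of joint knob between -0.1 and 0.1 rad/s); the arm keeps its last pose, push and grip.
It fails at once if the knob is run on past the third click, into the fourth (value of joint knob above 1.48 rad).
It fails at once if the jar is knocked over (angle between jar's own z axis and vertical above 0.7 rad).
It fails at once if a bystander is disturbed (moved by more than 30 mm) (distance of any of mug, bowl, shaker, carton, spoon, loaf from where it was at the start of the episode above 0.03 m).
It also fails if it takes over 51 s, if anything falls off the work surface, if the arm or the gripper's body presses on something with over 40 N, if the wrist force passes 120 N, or if a joint passes its speed limit or range.

ROBOT

A 6-joint arm with a two-finger parallel gripper is mounted at the origin on the work surface. World frame = base frame: x ahead of the robot, y to its left, z up, the work surface at z = 0. Lengths are in mm, angles in rad, forces in N, time in s.
With the tool pointing down it reaches from about 275 to 1000 mm from the base axis. Payload 8.4 kg.
Tool frame: the origin (TCP) lies at the very end of the fingers, on their centre line; the grasp point (between the pads) lies r.hold_point_z behind it (r.hold_point_z is the distance from the TCP to the grasp point, in mm); x points along the fingers, z is the direction in which the jaws open and shut, and the axes are right-handed (so a half turn about x gives the same grasp; the last joint's range is limited). The gripper opens to 85 mm and grips with 20 to 120 N. Pads are 22 mm wide; open, the fingers measure 114 mm over their backs; the gripper's body (76 mm by 85 mm) begins 54 mm behind the grasp point. The pads swing forward as they close: fully open they stand 13 mm farther back than shut.
Start: joints at [-1.278, 0.353, 1.633, -0, 1.155, -0.002], TCP at [181.591, -598.041, 231.281] pointing down, gripper open.
Joint ranges: [-2.63, 2.63], [-0.92, 2.1], [0.06, 2.66], [-1.3, 4.44], [0, 2.69], [-3.02, 3.02]. Speed limits (rad/s): [2.22, 2.22, 2.79, 3.14, 3.14, 3.14].

INTERFACE

Orientations are given as [roll, pitch, yaw] about the fixed x, y, z axes, in that order (R = Rz(yaw) Ry(pitch) Rx(roll)).
In Python, from rig import r gives the robot as it stands.
- The arm moves only by the tool jog_arm, never from a script. Its argument "series" is a list of rows, each a list of 7 numbers: the turn, a rotation vector about the tool's x, y, z in degrees, then the shift along the tool's x, y, z in cm, then the opening, from 0 (shut) to 1 (fully open). In form: [[wx, wy, wz, tx, ty, tz, fingers], ...]. A call has 1 to 20 rows; each row shifts and turns the commanded pose from where the row before left it, along the tool's axes as they then stand; what a row does not reach is not made up. A row lasts 1/10 s, in which the tool goes at most 50 mm and 8.59 degrees, less where a joint would pass 70% of its speed; a pose out of reach is approached as far as the arm can. A call with a gripper value outside its range is refused whole. The fingers move at their own pace and stop on an object; "force" is the grip in N (left out, the last holds). Time passes only in rows, so rows that do not move let the fingers close. It gives the time, the measured TCP pose, the force and the opening at its end, in the units of the state.
- r.sense(): the state, without advancing time (a new reading comes with each control period).
- r.grab_frame(name): name is "side" or "top" or "wrist"; returns (picture, depth): 480x640x3 uint8, red, green, blue; 480x640 float32, mm along the optical axis (not along the pixel's ray), 0 where there is no reading.
- r.get_calibration(name): a dict with "mtx" (3x3 intrinsics, pixels), "position" and "rotation" of the camera in the world; the wrist camera has in their place "mount" (4x4, takes a point from camera to tool coordinates, whose origin is the TCP and whose axes are the tool frame's). Camera axes: x right, y down, z forward; pixel columns grow to the right and rows downward; lengths in mm; the calibration is good to about 2 mm. A picture is of the moment at which its call begins: read the wrist's pose just before it. get_calibration takes no time and is no camera call.
- r.sign_off(): hands the job in, once; it reports no verdict.
The state is a dict: "clock": time; "qpos": joint angles; "qvel": joint speeds; "joint_efforts": joint torques, N m; "eef_pos": TCP position; "tcp_rot": TCP orientation; "contact_force": force on the tool from outside, world axes, zero at the start; "wrist_torque": the same for the moment, N m; "opening": opening from 0.0 (shut) to 1.0 (fully open).
Only numpy, scipy, OpenCV 4.12 (cv2) and the standard library are available. Lean on these libraries where they do the work, as an engineer would, in place of code of your own. Each camera call takes 0.05 s, during which the arm holds its last target.

## Working session

There is one attempt and no reset: what is moved stays moved. The work goes in short steps, Python scripts to look and compute and a tool call to move; the robot and the scene stay as the last step left them, time stands still between calls to the robot, and variables do not carry over. Pictures are saved under pics/ and viewed, and the job is handed in when it is done.

Besides the shell and the picture viewer there is one more tool, called after ">>>" by a JSON object that holds its "fn" and its "kwargs", one argument or row to a line. jog_arm: Moves the arm, as the interface text tells. Its arguments: {"type":"object","properties":{"series":{"type":"array"},"force":{"type":"number"}},"required":["series"]}

```bash
ls; mkdir -p pics
python3 - <<'E'
from rig import r
import cv2,numpy as np
print(r.hold_point_z, r.sense())
for n in ["side","top"]:
    p,d=r.grab_frame(n); cv2.imwrite(f"pics/{n}0.png",p[:,:,::-1]); np.save(f"pics/{n}0.npy",d)
    print(r.get_calibration(n))
print(r.get_calibration("wrist"))
E
```

```text
pics
18.700000000000003 {'clock': 0.0, 'qpos': array([-1.27842187e+00,  3.53658340e-01,  1.63416366e+00,  1.49763462e-07,
        1.15519549e+00, -2.41302941e-03]), 'qvel': array([-0.00101799,  0.00023633, -0.0007978 ,  0.00129386, -0.00101365,
       -0.00131899]), 'joint_efforts': array([ 2.13160420e-03, -6.05246472e+01, -3.42068624e+01, -9.69689813e-05,
        9.14415345e-03, -9.03238401e-06]), 'eef_pos': array([ 181.43550265, -597.57031107,  230.54268443]), 'tcp_rot': array([3.13908352, 1.56937149, 1.86307462]), 'contact_force': array([-0.2940717 , -0.41812144, -0.57973997]), 'wrist_torque': array([ 0.05551408, -0.03207606, -0.03976561]), 'opening': 1.0046971784923402}
{'mtx': array([[459.84993269,   0.        , 331.51964665],
       [  0.        , 459.84993269, 242.08586693],
       [  0.        ,   0.        ,   1.        ]]), 'position': array([172.67796494, 880.98596219, 616.62561474]), 'rotation': array([-2.11052312, -0.00327094, -2.73408693])}
{'mtx': array([[607.43337645,   0.        , 318.72957638],
       [  0.        , 607.43337645, 235.7162482 ],
       [  0.        ,   0.        ,   1.        ]]), 'position': array([ 204.78063589,   46.27572426, 1757.92936881]), 'rotation': array([-2.95203902,  0.00634321, -1.563284  ])}
{'mtx': array([[391.90405449,   0.        , 316.3015511 ],
       [  0.        , 391.90405449, 241.73970555],
       [  0.        ,   0.        ,   1.        ]]), 'mount': array([[-1.54229173e-04, -2.90771001e-01,  9.56792664e-01,
        -1.42117542e+02],
       [ 1.89112281e-03, -9.56791049e-01, -2.90770205e-01,
         7.35616919e+01],
       [ 9.99998200e-01,  1.76456719e-03,  6.97448766e-04,
         8.21633601e-01],
       [ 0.00000000e+00,  0.00000000e+00,  0.00000000e+00,
         1.00000000e+00]])}
```

View pics/side0.png

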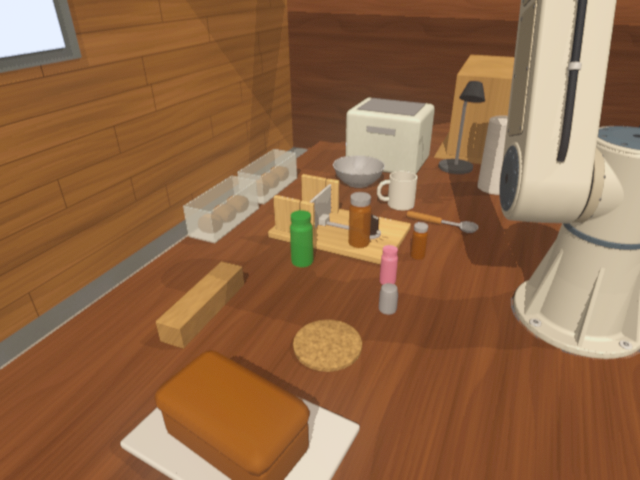

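View pics/top0.png

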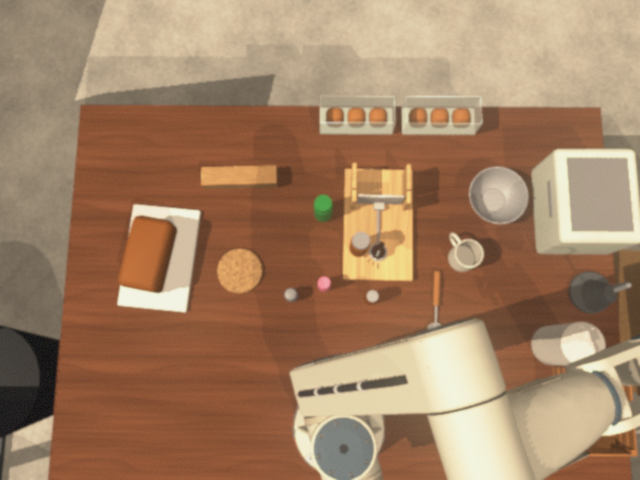

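Things that could be taken for the jar: the large amber jar on the deck (side 360,220; top 361,243), the small amber jar (side 419,242; top 373,296), the green jar (side 302,238) and the small pink jar (side 389,265). I choose the large amber one on the deck and will check it in a close crop.

```bash
cat > h.py <<'E'
import numpy as np,cv2
from scipy.spatial.transform import Rotation as R
from rig import r
def cam(n,s=None):
    c=r.get_calibration(n)
    if n=="wrist":
        T=np.eye(4);T[:3,:3]=R.from_euler('xyz',s['tcp_rot']).as_matrix();T[:3,3]=s['eef_pos']
        return c['mtx'],T@c['mount']
    T=np.eye(4);T[:3,:3]=R.from_euler('xyz',c['rotation']).as_matrix();T[:3,3]=c['position']
    return c['mtx'],T
def cloud(n,d,s=None):
    K,T=cam(n,s);v,u=np.indices(d.shape)
    P=np.stack([(u-K[0,2])/K[0,0]*d,(v-K[1,2])/K[1,1]*d,d],-1)
    return P@T[:3,:3].T+T[:3,3]
def ray(n,u,v,z,s=None):
    K,T=cam(n,s);q=T[:3,:3]@np.array([(u-K[0,2])/K[0,0],(v-K[1,2])/K[1,1],1]);o=T[:3,3]
    return o+q*(z-o[2])/q[2]
def proj(n,p,s=None):
    K,T=cam(n,s);q=T[:3,:3].T@(np.asarray(p)-T[:3,3]);return (K@(q/q[2]))[:2]
E
python3 - <<'E'
from h import *
d=np.load("pics/top0.npy");C=cloud("top",d)
ds=np.load("pics/side0.npy");S=cloud("side",ds)
for n,(u,v) in dict(jar=(361,240),triv=(240,271),deck=(395,260),smallamber=(373,296),green=(323,203),knob=(378,250),tab=(240,330),cart=(240,176),loaf=(150,250),shk=(291,294)).items(): print(n,C[v,u].round(1))
for n,(u,v) in dict(jar=(361,200),triv=(328,345),deck=(340,235)).items(): print('s',n,S[v,u].round(1))
p=cv2.imread("pics/top0.png")[150:310,320:480]
cv2.imwrite("pics/topc.png",cv2.resize(p,None,fx=3.75,fy=3.75,interpolation=2))
p=cv2.imread("pics/side0.png")[160:280,260:440]
cv2.imwrite("pics/sidec.png",cv2.resize(p,None,fx=4.4,fy=4.4,interpolation=2))
E
```

```text
jar [499.2 -54.  166.2]
triv [433.4 286.4  17.6]
deck [ 467.2 -160.4   25.9]
smallamber [357.3 -90.8  89.8]
green [609.2  47.9 129.1]
knob [ 486.3 -106.5   83.7]
tab [265.2 282.   10.4]
cart [707.5 290.4  53.3]
loaf [476.1 520.5 120.8]
shk [363.2 135.3  69.6]
s jar [492.1 -36.1 150.8]
s triv [429.9 296.7  10. ]
s deck [560.6 -78.2  18.5]
```

View pics/topc.png

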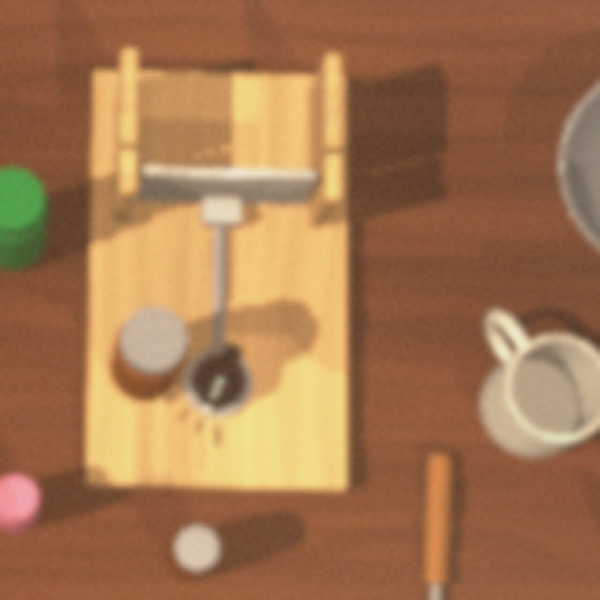

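View pics/sidec.png

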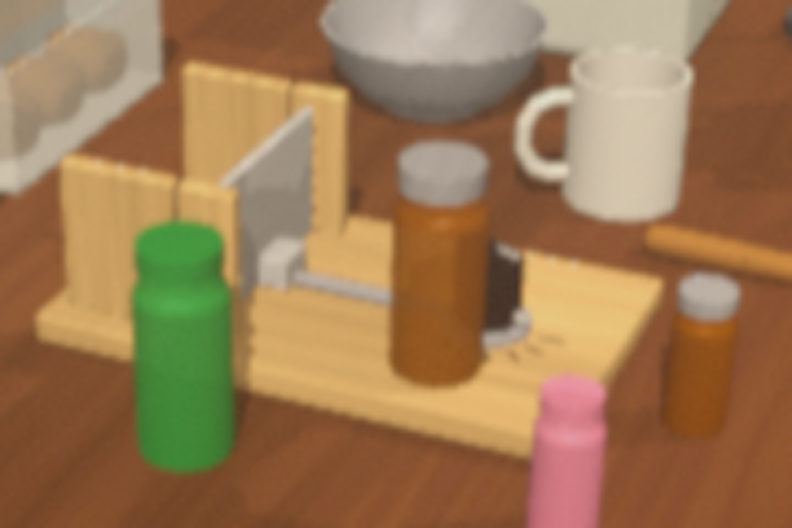

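The crop confirms it: the large amber jar with the steel lid stands on the deck at side crop (438,265), hiding part of the black knob at (505,290). The knob's pointer in the top crop runs (228,360)→(212,397), slightly clockwise of the longest tick. That suggests the first click, which I will check later. Next I measure positions.

Run:
```python
from h import *
t=lambda u,v,z: ray("top",320+(u)/3.75,150+(v)/3.75,z).round(1)
s=lambda u,v,z: ray("side",260+(u)/4.4,160+(v)/4.4,z).round(1)
print("jar top",t(153,340,152), "side",s(443,160,152))
print("knob",t(220,380,30),t(226,372,76))
print("deck", [t(*c,22) for c in [(93,70),(345,72),(86,486),(349,491)]])
print("triv",ray("top",240,271,10).round(1),ray("side",328,345,10).round(1))
S=cloud("side",np.load("pics/side0.npy"))
m=(S[...,2]>60)&(S[...,2]<125);m[:195]=0;m[245:]=0;m[:,:349]=0;m[:,371:]=0
P=S[m];print(P.min(0),P.max(0),np.median(P,0))
q=r.sense();M=R.from_euler('xyz',q['tcp_rot']).as_matrix();print(M.round(3))
```

```text
jar top [500.  -54.4 152. ] side [498.8 -52.  152. ]
knob [ 491.5 -113.3   30. ] [ 490.  -113.6   76. ]
deck [array([741.1, -16.2,  22. ]), array([ 740.6, -215.7,   22. ]), array([410. , -10.6,  22. ]), array([ 407.5, -211.6,   22. ])]
triv [434.4 287.4  10. ] [429.9 296.7  10. ]
[473.1372259  -67.60041011  60.13278025] [525.4415732  -23.73621075 124.99277598] [491.81891284 -32.35977998  94.35345577]
[[-0.     0.957  0.291]
 [ 0.001  0.291 -0.957]
 [-1.     0.    -0.001]]
```

Run:
```python
from h import *
C=cloud("top",np.load("pics/top0.npy"))
for u,v in [(590,290),(625,287),(570,345),(545,345),(600,365),(560,240),(620,430)]: print(u,v,C[v,u].round(0))
for n in ["top","side"]:
    p=cv2.imread(f"pics/{n}0.png").astype(int); c=(240,271) if n=="top" else (328,345)
    hsv=cv2.cvtColor(p.astype(np.uint8),cv2.COLOR_BGR2HSV)
    x0,y0=c; 
    g=p[...,1]-0.0
    sub=g[y0-40:y0+40,x0-50:x0+50]; tval=(np.median(g[y0-8:y0+8,x0-8:x0+8])+np.median(g[y0+30:y0+40,x0-50:x0+50]))/2
    m=cv2.morphologyEx((sub>tval).astype(np.uint8),cv2.MORPH_OPEN,np.ones((5,5)))
    m=cv2.morphologyEx(m,cv2.MORPH_CLOSE,np.ones((7,7)))
    cs,_=cv2.findContours(m,0,1);k=max(cs,key=cv2.contourArea);e=cv2.fitEllipse(k);print(n,e)
    print(ray(n,e[0][0]+x0-50,e[0][1]+y0-40,8).round(1))
S=cloud("side",np.load("pics/side0.npy"))
print("tab side",S[345,400],S[400,350])
```

```text
590 290 [ 355. -590.  308.]
625 287 [ 364. -679.  297.]
570 345 [ 227. -568.  222.]
545 345 [ 228. -543.  119.]
600 365 [ 187. -431.  687.]
560 240 [ 499. -575.  185.]
620 430 [  80. -456.  687.]
top ((48.66007614135742, 39.491477966308594), (42.60700988769531, 43.76564025878906), 38.64742660522461)
[436.1 291.7   8. ]
side ((49.17827606201172, 39.92283248901367), (49.417762756347656, 67.64374542236328), 90.32136535644531)
[432.2 295.2   8. ]
tab side [308.75969103 231.93878068  -0.4510348 ] [348.79735118 390.49046512  -0.435513  ]
```

>>> {"fn": "jog_arm", "kwargs": {
  "series": [
    [0, 0, 0, -3, 0, 0, 1],
    [0, 0, 0, -3, 0, 0, 1],
    [0, 0, 0, 0, 2.5, -2.3, 1],
    [0, 0, 0, 0, 2.5, -2.3, 1],
    [0, 0, 0, 0, 2.5, -2.3, 1],
    [0, 0, 0, 0, 2.5, -2.3, 1],
    [0, 0, 0, 0, 2.5, -2.3, 1],
    [0, 0, 0, 0, 2.5, -2.3, 1],
    [0, 0, 0, 0, 2.5, -2.3, 1],
    [0, 0, 0, 0, 2.5, -2.3, 1],
    [0, 0, 0, 0, 2.5, -2.3, 1],
    [0, 0, 0, 0, 2.5, -2.3, 1],
    [0, 0, 0, 0, 2.5, -2.3, 1],
    [0, 0, 0, 0, 2.5, -2.3, 1],
    [0, 0, 0, 0, 2.5, -2.3, 1],
    [0, 0, 0, 0, 2.5, -2.3, 1],
    [0, 0, 0, 0, 2.5, -2.3, 1],
    [0, 0, 0, 0, 2.5, -2.3, 1],
    [0, 0, 0, 0, 2.5, -2.3, 1],
    [0, 0, 0, 0, 2.5, -2.3, 1]
  ],
  "force": 40
}}

```text
clock: 2.1
eef_pos: [492.2, -69.8, 291.1]
tcp_rot: [-1.871, 1.57, 3.136]
contact_force: [0.2, -0.2, -0.7]
opening: 0.995
```

>>> {"fn": "jog_arm", "kwargs": {
  "series": [
    [-7.5, 0, 0, 0, 0, 0, 1],
    [-7.5, 0, 0, 0, 0, 0, 1],
    [-7.5, 0, 0, 0, 0, 0, 1],
    [-7.5, 0, 0, 0, 0, 0, 1],
    [-7.5, 0, 0, 0, 0, 0, 1],
    [-7.5, 0, 0, 0, 0, 0, 1],
    [-7.5, 0, 0, 0, 0, 0, 1],
    [-7.5, 0, 0, 0, 0, 0, 1],
    [-7.5, 0, 0, 0, 0, 0, 1],
    [-5.0, 0, 0, 0, 0, 0, 1],
    [0, 0, 0, 0, 0, 0, 1]
  ]
}}

```text
clock: 3.2
eef_pos: [491.7, -71.1, 291.0]
tcp_rot: [2.977, 1.57, 2.968]
contact_force: [0.1, 0.5, -0.7]
opening: 0.998
```

Run:
```python
from h import *
s=r.sense();print(s['clock'],s['eef_pos'],s['qpos']);M=R.from_euler('xyz',s['tcp_rot']).as_matrix();print(M.round(3))
p,d=r.grab_frame("wrist");cv2.imwrite("pics/w1.png",p[:,:,::-1]);np.save("pics/w1.npy",d)
print("jar",proj("wrist",[499.5,-53.5,152],s),"knob",proj("wrist",[490,-113.5,76],s))
```

```text
3.2 [491.66606577 -71.10442078 291.01238667] [-1.46654011e-01  9.41835858e-02  1.82981645e+00  1.69752034e-05
  1.21817324e+00 -1.37221816e-01]
[[-0.001  0.009  1.   ]
 [ 0.     1.    -0.009]
 [-1.     0.    -0.001]]
jar [327.19935603 202.3651284 ] knob [315.24691411 248.82724788]
```

View pics/w1.png

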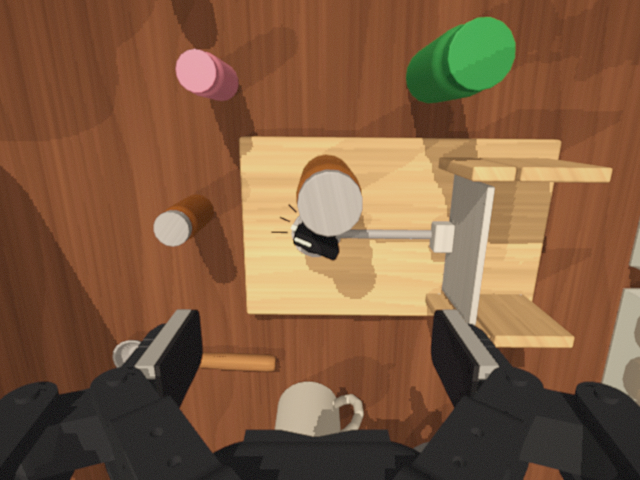

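The wrist view shows the amber jar's lid centre at (330,203), against a predicted (327,202). The knob bar runs (295,235)→(338,255) with its pointer about 0.43 rad clockwise of the long tick, so the knob is at the first click. Now the reach for the jar.

>>> {"fn": "jog_arm", "kwargs": {
  "series": [
    [0, 0, 0, 0, 1.8, 0.9, 1],
    [0, 0, 0, 3, 0, 0, 1],
    [0, 0, 0, 3, 0, 0, 1],
    [0, 0, 0, 3, 0, 0, 1],
    [0, 0, 0, 3, 0, 0, 1],
    [0, 0, 0, 3, 0, 0, 1],
    [0, 0, 0, 3, 0, 0, 1],
    [0, 0, 0, 2, 0, 0, 1],
    [0, 0, 0, 0, 0, 0, 1],
    [0, 0, 0, 0, 0, 0, 1]
  ]
}}

```text
clock: 4.25
eef_pos: [501.1, -53.2, 91.5]
tcp_rot: [3.041, 1.57, 3.029]
contact_force: [-0.6, -0.4, 1.4]
opening: 0.999
```

>>> {"fn": "jog_arm", "kwargs": {
  "series": [
    [0, 0, 0, 0, 0, 0, 0.5],
    [0, 0, 0, 0, 0, 0, 0.3],
    [0, 0, 0, 0, 0, 0, 0.3],
    [0, 0, 0, 0, 0, 0, 0.3],
    [0, 0, 0, 0, 0, 0, 0.3],
    [0, 0, 0, 0, 0, 0, 0.3],
    [0, 0, 0, 0, 0, 0, 0.3],
    [0, 0, 0, 0, 0, 0, 0.3]
  ],
  "force": 40
}}

```text
clock: 5.05
eef_pos: [501.7, -53.3, 92.6]
tcp_rot: [-0.115, 1.569, -0.126]
contact_force: [-1.6, -0.3, 7.1]
opening: 0.619
```

Run:
```python
from h import *
s=r.sense();print(s)
p,d=r.grab_frame("side");cv2.imwrite("pics/s2.png",cv2.resize(p[100:300,240:506,::-1],None,fx=3,fy=3))
```

```text
{'clock': 5.05, 'qpos': array([-1.08878398e-01,  3.53619456e-01,  2.00497853e+00, -4.26057583e-05,
        7.81221179e-01, -9.80390114e-02]), 'qvel': array([ 1.16359741e-03,  5.09034450e-04,  2.71063549e-05, -2.26543326e-03,
       -3.89620951e-04,  2.54412882e-04]), 'joint_efforts': array([ 2.67623123e-03, -4.76254141e+01, -2.37179464e+01,  5.87066263e-02,
       -6.33043069e-01,  4.58858593e-02]), 'eef_pos': array([501.72924223, -53.34577273,  92.62145933]), 'tcp_rot': array([-0.11498384,  1.56902258, -0.125793  ]), 'contact_force': array([-1.55721155, -0.31564989,  7.08952024]), 'wrist_torque': array([0.00478778, 0.30032231, 0.07182132]), 'opening': 0.6194530691145382}
```

View pics/s2.png

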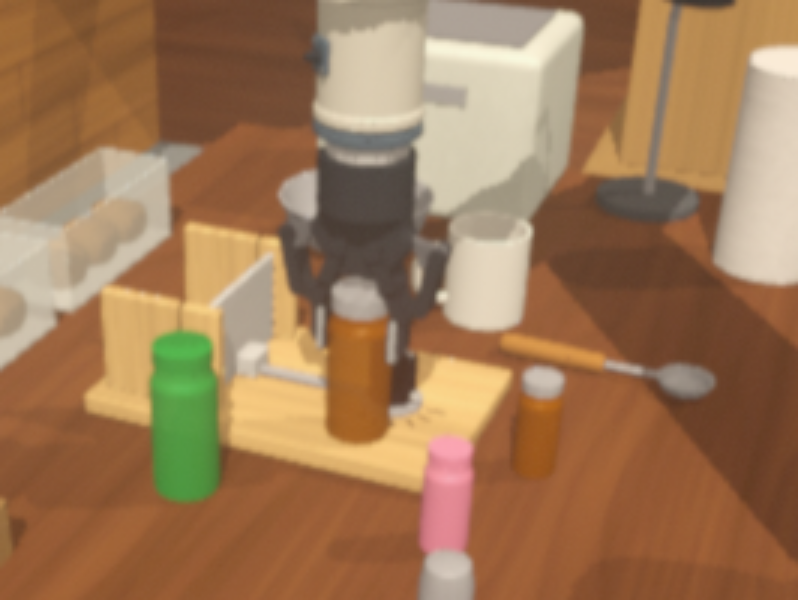

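>>> {"fn": "jog_arm", "kwargs": {
  "series": [
    [0, 0, 0, -1, 0, 0, 0.3],
    [0, 0, 0, -2, 0, 0, 0.3],
    [0, 0, 0, -2, 0, 0, 0.3],
    [0, 0, 0, -3, 0, 0, 0.3],
    [0, 0, 0, -2, 0.6, -0.1, 0.3],
    [0, 0, 0, 0, 1.4, -0.3, 0.3],
    [0, 0, 0, 0, 2.5, -0.5, 0.3],
    [0, 0, 0, 0, 2.5, -0.5, 0.3],
    [0, 0, 0, 0, 2.5, -0.5, 0.3],
    [0, 0, 0, 0, 2.5, -0.5, 0.3],
    [0, 0, 0, 0, 2.5, -0.5, 0.3],
    [0, 0, 0, 0, 2.5, -0.5, 0.3],
    [0, 0, 0, 0, 2.5, -0.5, 0.3],
    [0, 0, 0, 0, 2.5, -0.5, 0.3],
    [0, 0, 0, 0, 2.5, -0.5, 0.3],
    [0, 0, 0, 0, 2.5, -0.5, 0.3],
    [0, 0, 0, 0, 2.5, -0.5, 0.3],
    [0, 0, 0, 0, 2.5, -0.5, 0.3],
    [0, 0, 0, 0, 1.8, -0.5, 0.3],
    [0, 0, 0, 0, 0.8, -0.2, 0.3]
  ],
  "force": 50
}}

```text
clock: 7.1
eef_pos: [432.1, 294.9, 190.2]
tcp_rot: [-2.814, 1.569, -2.823]
contact_force: [0.2, -0.2, -3.9]
opening: 0.608
```

Run:
```python
from h import *
s=r.sense();print(s)
p,d=r.grab_frame("wrist");cv2.imwrite("pics/w3.png",p[...,::-1])
p,d=r.grab_frame("side");cv2.imwrite("pics/s3.png",p[...,::-1])
print(proj("wrist",[434,293,10],s))
```

```text
{'clock': 7.1, 'qpos': array([5.95660823e-01, 2.42361084e-01, 1.88967420e+00, 5.49963710e-04,
       1.01119439e+00, 6.04521850e-01]), 'qvel': array([ 0.12147383,  0.03603076, -0.05086245, -0.01463518,  0.02068979,
        0.12233674]), 'joint_efforts': array([ -0.24667209, -51.64754748, -32.75681376,   0.16025644,
        -0.05970384,   0.06109782]), 'eef_pos': array([432.09365602, 294.8718604 , 190.18732849]), 'tcp_rot': array([-2.81416001,  1.56909431, -2.82331337]), 'contact_force': array([ 0.16311988, -0.23968031, -3.93163126]), 'wrist_torque': array([ 0.01276779, -0.02054546, -0.01124738]), 'opening': 0.6077930213934437}
[319.14606177 215.59861035]
```

View pics/w3.png

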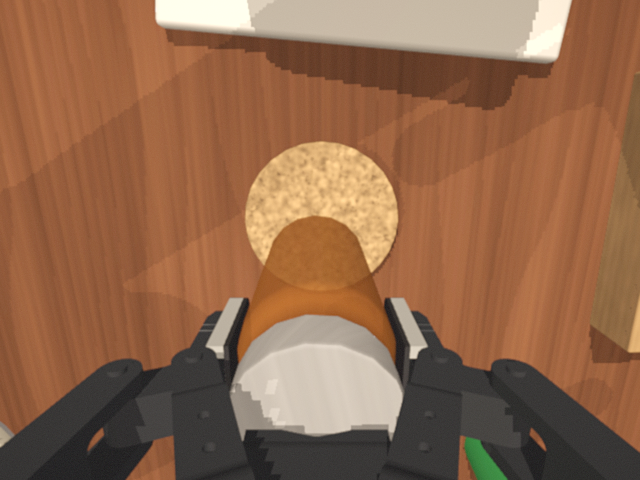

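View pics/s3.png

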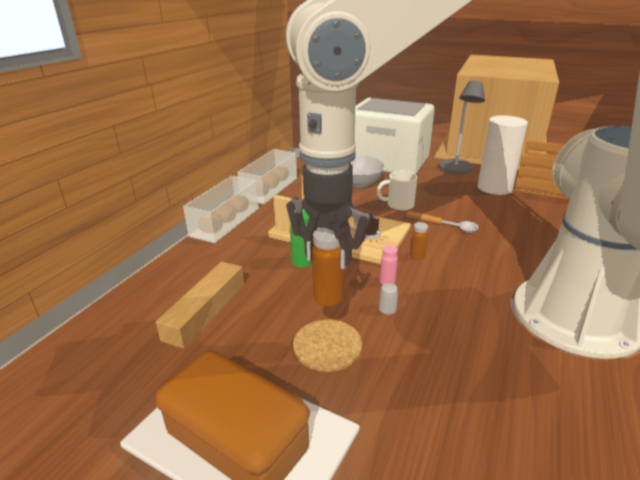

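The trivet's centre is at wrist pixel (322,215), against a predicted (319,216), so it lies 3 mm or so towards +x. The jar hangs upright with nothing beneath it but the trivet. Lowering.

>>> {"fn": "jog_arm", "kwargs": {
  "series": [
    [0, 0, 0, 1.5, -0.1, 0.3, 0.3],
    [0, 0, 0, 2.5, 0, 0, 0.3],
    [0, 0, 0, 2.5, 0, 0, 0.3],
    [0, 0, 0, 2, 0, 0, 0.3],
    [0, 0, 0, 1, 0, 0, 0.3],
    [0, 0, 0, 0.7, 0, 0, 0.3],
    [0, 0, 0, 0.3, 0, 0, 0.3],
    [0, 0, 0, 0, 0, 0, 0.3],
    [0, 0, 0, 0, 0, 0, 0.3]
  ]
}}

```text
clock: 8.1
eef_pos: [437.3, 292.7, 87.0]
tcp_rot: [0.595, 1.569, 0.585]
contact_force: [0.2, 0.7, -4.8]
opening: 0.616
```

>>> {"fn": "jog_arm", "kwargs": {
  "series": [
    [0, 0, 0, 0.2, 0, 0, 0.3],
    [0, 0, 0, 0.2, 0, 0, 0.3],
    [0, 0, 0, 0.1, 0, 0, 0.3],
    [0, 0, 0, 0, 0, 0, 0.3],
    [0, 0, 0, 0, 0, 0, 0.3]
  ]
}}

```text
clock: 8.6
eef_pos: [436.7, 292.5, 81.3]
tcp_rot: [-2.711, 1.571, -2.721]
contact_force: [0.3, 0.1, -3.6]
opening: 0.612
```

>>> {"fn": "jog_arm", "kwargs": {
  "series": [
    [0, 0, 0, 0.1, 0, 0, 0.3],
    [0, 0, 0, 0, 0, 0, 0.3],
    [0, 0, 0, 0, 0, 0, 0.3]
  ]
}}

```text
clock: 8.9
eef_pos: [436.9, 292.6, 80.8]
tcp_rot: [0.784, 1.57, 0.774]
contact_force: [-2.9, -0.9, 3.9]
opening: 0.61
```

>>> {"fn": "jog_arm", "kwargs": {
  "series": [
    [0, 0, 0, 0, 0, 0, 0.65],
    [0, 0, 0, 0, 0, 0, 0.75],
    [0, 0, 0, 0, 0, 0, 0.9],
    [0, 0, 0, 0, 0, 0, 1],
    [0, 0, 0, 0, 0, 0, 1],
    [0, 0, 0, -0.5, 0, 0, 1],
    [0, 0, 0, -1.5, 0, 0, 1],
    [0, 0, 0, -3, 0, 0, 1],
    [0, 0, 0, -3, 0, 0, 1],
    [0, 0, 0, -3, 0, 0, 1],
    [0, 0, 0, -2, 0, 0, 1],
    [0, 0, 0, 0, 0, 0, 1]
  ]
}}

```text
clock: 10.1
eef_pos: [438.3, 293.4, 213.6]
tcp_rot: [0.599, 1.565, 0.589]
contact_force: [-0.0, 0.7, -0.6]
opening: 1.0
```

Run:
```python
from h import *
s=r.sense();print(s['eef_pos'],s['opening'],s['contact_force'])
p,d=r.grab_frame("wrist");cv2.imwrite("pics/w4.png",p[...,::-1])
print(proj("wrist",[436,293,10],s),proj("wrist",[437,292.5,140],s))
p,d=r.grab_frame("side");cv2.imwrite("pics/s4.png",p[...,::-1])
```

```text
[438.28146563 293.44896861 213.58361181] 1.0001869212125747 [-0.02413732  0.73526249 -0.6341888 ]
[312.95938661 208.99653278] [313.69308381 256.14558782]
```

View pics/w4.png

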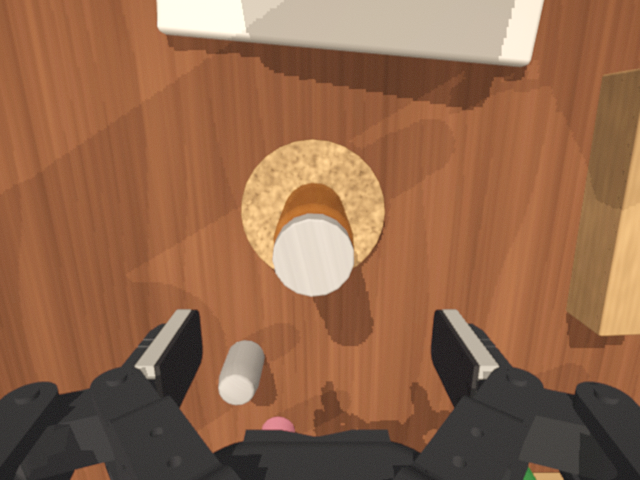

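View pics/s4.png

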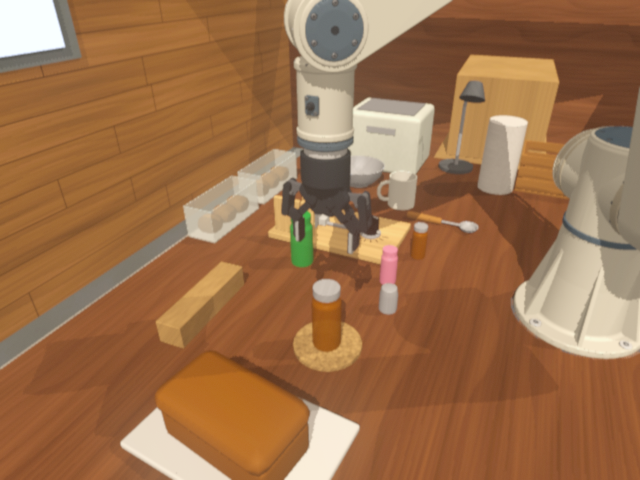

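The jar stands upright, centred on the trivet: the lid at (313,256) is as predicted and the trivet's centre is at (313,209). Now to the knob.

>>> {"fn": "jog_arm", "kwargs": {
  "series": [
    [0, 0, 0, 0, -0.8, 0.1, 1],
    [0, 0, 0, 0, -1.8, 0.3, 1],
    [0, 0, 0, 0, -2.5, 0.4, 1],
    [0, 0, 0, 0, -2.5, 0.4, 1],
    [0, 0, 0, 0, -2.5, 0.4, 1],
    [0, 0, 0, 0, -2.5, 0.4, 1],
    [0, 0, 0, 0, -2.5, 0.4, 1],
    [0, 0, 0, 0, -2.5, 0.4, 1],
    [0, 0, 0, 0, -2.5, 0.4, 1],
    [0, 0, 0, 0, -2.5, 0.4, 1],
    [0, 0, 0, 0, -2.5, 0.4, 1],
    [0, 0, 0, 0, -2.5, 0.4, 1],
    [0, 0, 0, 0, -2.5, 0.3, 1],
    [0, 0, 0, 0, -2.5, 0.3, 1],
    [0, 0, 0, 0, -2.5, 0.2, 1],
    [0, 0, 0, 0, -2.5, 0.2, 1],
    [0, 0, 0, 0, -2.2, 0.2, 1],
    [0, 0, 0, 0, -1, 0, 1],
    [0, 0, 0, 0, 0, 0, 1]
  ]
}}

```text
clock: 12.1
eef_pos: [487.6, -117.0, 209.4]
tcp_rot: [2.961, 1.569, 2.949]
contact_force: [0.2, 0.9, 0.1]
opening: 0.999
```

>>> {"fn": "jog_arm", "kwargs": {
  "series": [
    [-7.5, 0, 0, 0, 0, 0, 1],
    [-7.5, 0, 0, 0, 0, 0, 1],
    [-7.5, 0, 0, 0, 0, 0, 1],
    [-7.5, 0, 0, 0, 0, 0, 1],
    [-7.5, 0, 0, 0, 0, 0, 1],
    [-7.5, 0, 0, 0, 0, 0, 1],
    [-7.5, 0, 0, 0, 0, 0, 1],
    [-7.5, 0, 0, 0, 0, 0, 1],
    [-7, 0, 0, 0, 0, 0, 1],
    [0, 0, 0, 0, 0, 0, 1],
    [0, 0, 0, 0, 0, 0, 1]
  ]
}}

```text
clock: 13.2
eef_pos: [488.2, -115.4, 210.0]
tcp_rot: [1.491, 1.57, 2.647]
contact_force: [-1.4, -0.2, 0.2]
opening: 0.998
```

Run:
```python
from h import *
s=r.sense();print(s['eef_pos'],s['qpos']);M=R.from_euler('xyz',s['tcp_rot']).as_matrix();print(M.round(3))
p,d=r.grab_frame("wrist");cv2.imwrite("pics/w5.png",p[...,::-1])
c=proj("wrist",[490,-113.5,76],s);print(c)
x,y=int(c[0])-66,int(c[1])-50
print(x,y);cv2.imwrite("pics/w5c.png",cv2.resize(p[y:y+100,x:x+133,::-1],None,fx=6,fy=6,interpolation=2))
```

```text
[ 488.15797172 -115.40421548  210.02274393] [-2.35245143e-01  1.84836232e-01  1.91430124e+00  1.85329091e-04
  1.04305860e+00 -1.39115715e+00]
[[-0.001 -0.915  0.403]
 [ 0.     0.403  0.915]
 [-1.     0.001  0.   ]]
[320.91213866 230.09966586]
254 180
```

View pics/w5.png

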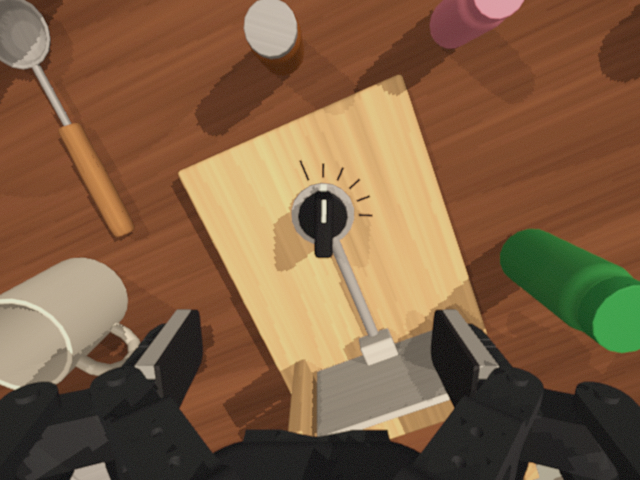

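View pics/w5c.png

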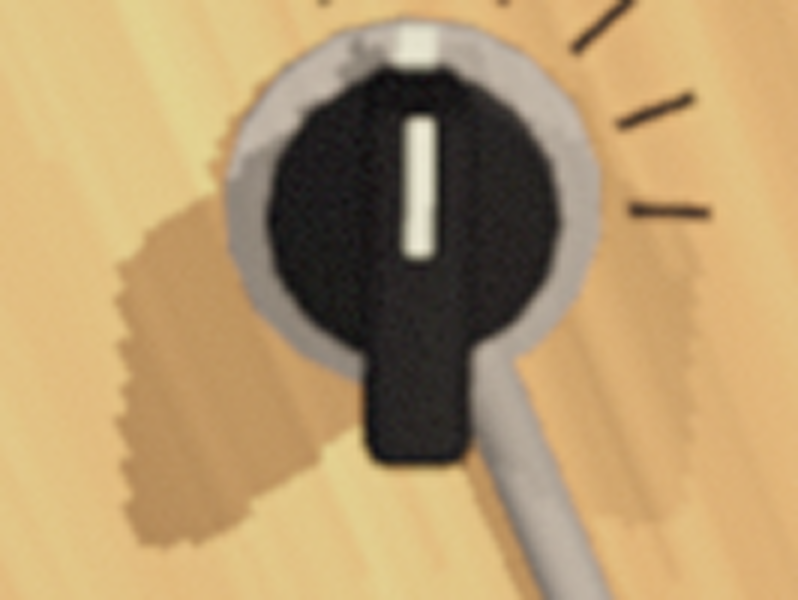

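Run:
```python
from h import *
s=r.sense();M=R.from_euler('xyz',s['tcp_rot']).as_matrix()
for n,u,v,z in [("blackdisc",413,212,36),("ring",413,200,24),("barend",418,455,76),("barfront",418,75,76),("white0",420,118,76)]:
    p=ray("wrist",254+u/6,180+v/6,z,s);print(n,p.round(1),"tool off",(M.T@(p-s['eef_pos'])).round(1))
```

```text
blackdisc [ 489.2 -111.1   36. ] tool off [174.1   0.8   4.5]
ring [ 490.2 -111.3   24. ] tool off [186.1  -0.2   4.7]
barend [ 509.1 -119.7   76. ] tool off [134.1 -20.8   4.6]
barfront [ 465.5 -100.9   76. ] tool off [134.1  26.6   4.3]
white0 [ 470.4 -102.7   76. ] tool off [134.1  21.5   4.6]
```

The pointer faces the tick next to the longest one, at (323,170), so the knob is at its first click. The bar is in line with the tool's y to within 1°. The knob's axis is about 4 mm along the tool's +z. Descending.

>>> {"fn": "jog_arm", "kwargs": {
  "series": [
    [0, 0, 0, 1, 0.1, 0.4, 1],
    [0, 0, 0, 2.5, 0, 0, 1],
    [0, 0, 0, 2.5, 0, 0, 1],
    [0, 0, 0, 2.5, 0, 0, 1],
    [0, 0, 0, 2.5, 0, 0, 1],
    [0, 0, 0, 2, 0, 0, 1],
    [0, 0, 0, 1.5, 0, 0, 1],
    [0, 0, 0, 1, 0, 0, 1],
    [0, 0, 0, 1, 0, 0, 1],
    [0, 0, 0, 0, 0, 0, 1],
    [0, 0, 0, 0, 0, 0, 1]
  ]
}}

```text
clock: 14.35
eef_pos: [489.2, -112.0, 45.4]
tcp_rot: [-1.144, 1.571, 0.015]
contact_force: [-0.1, -0.1, -0.4]
opening: 0.999
```

Run:
```python
from h import *
s=r.sense();print(s['eef_pos'],s['contact_force'])
p,d=r.grab_frame("wrist");cv2.imwrite("pics/w6.png",p[...,::-1])
```

```text
[ 489.23618306 -112.02101069   45.40236514] [-0.12440679 -0.10447598 -0.36658581]
```

View pics/w6.png

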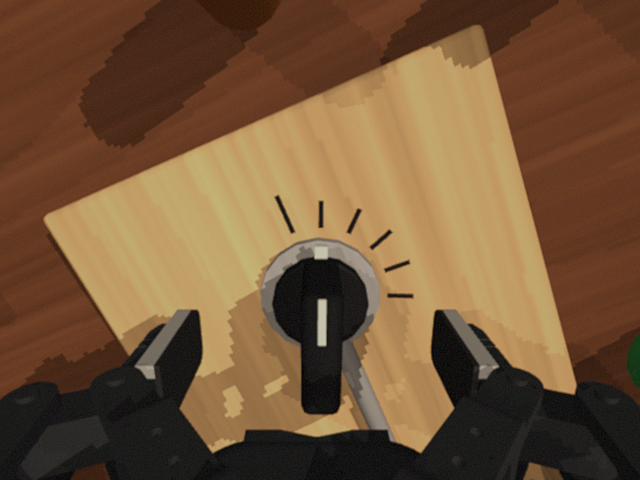

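The bar is centred between the open pads (bar x 321, pads at 200 and 433). Closing.

>>> {"fn": "jog_arm", "kwargs": {
  "series": [
    [0, 0, 0, 0.2, 0, 0.1, 0.6],
    [0, 0, 0, 0, 0, 0, 0.3],
    [0, 0, 0, 0, 0, 0, 0.1],
    [0, 0, 0, 0, 0, 0, 0],
    [0, 0, 0, 0, 0, 0, 0],
    [0, 0, 0, 0, 0, 0, 0],
    [0, 0, 0, 0, 0, 0, 0],
    [0, 0, 0, 0, 0, 0, 0],
    [0, 0, 0, 0, 0, 0, 0],
    [0, 0, 0, 0, 0, 0, 0]
  ],
  "force": 60
}}

```text
clock: 15.4
eef_pos: [489.8, -110.6, 43.6]
tcp_rot: [-0.288, 1.57, 0.87]
contact_force: [1.2, 5.8, 4.6]
opening: 0.155
```

Run:
```python
from h import *
s=r.sense();print(s['eef_pos'],s['contact_force'],s['wrist_torque'],s['opening'],s['qpos'])
print(R.from_euler('xyz',s['tcp_rot']).as_matrix().round(3))
p,d=r.grab_frame("wrist");cv2.imwrite("pics/w7.png",p[...,::-1])
```

```text
[ 489.82166696 -110.62640427   43.59314292] [1.20191092 5.82004334 4.59305957] [ 0.66551329  0.01844428 -0.04400118] 0.15498692689972116 [-2.25640666e-01  4.35119381e-01  2.03303797e+00  1.24552671e-03
  6.73036183e-01 -1.38498126e+00]
[[ 0.001 -0.916  0.401]
 [ 0.001  0.401  0.916]
 [-1.    -0.     0.001]]
```

View pics/w7.png

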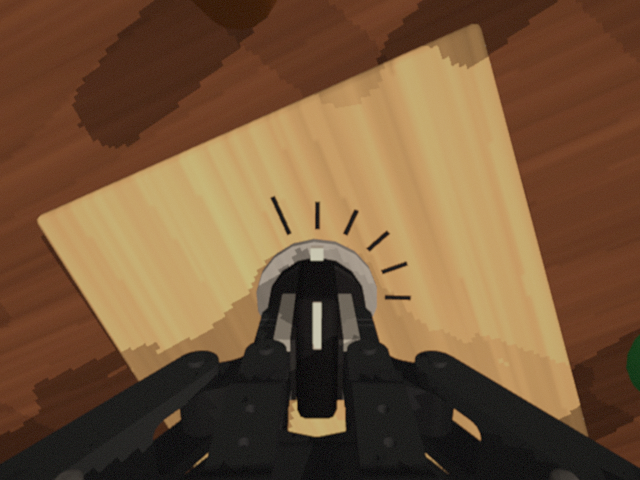

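The knob is gripped (opening 0.155 ≈ 13 mm) with a small side load towards +y. I nudge 1 mm to relieve it, then turn 45.8° clockwise (0.8 rad) to reach the third click, in two stages.

>>> {"fn": "jog_arm", "kwargs": {
  "series": [
    [0, 0, 0, 0, 0, 0.1, 0],
    [3, 0, 0, 0, 0, 0, 0],
    [4, 0, 0, 0, 0, 0, 0],
    [4, 0, 0, 0, 0, 0, 0],
    [4, 0, 0, 0, 0, 0, 0],
    [4, 0, 0, 0, 0, 0, 0],
    [4, 0, 0, 0, 0, 0, 0],
    [0, 0, 0, 0, 0, 0, 0],
    [0, 0, 0, 0, 0, 0, 0]
  ]
}}

```text
clock: 16.35
eef_pos: [490.0, -110.3, 43.6]
tcp_rot: [-1.074, 1.571, -0.316]
contact_force: [-1.3, 1.3, 5.0]
opening: 0.154
```

Run:
```python
from h import *
s=r.sense();print(s['eef_pos'],s['contact_force'],s['wrist_torque'],s['opening'])
M=R.from_euler('xyz',s['tcp_rot']).as_matrix();print(np.degrees(np.arctan2(M[1,2],M[0,2])))
```

```text
[ 490.01705837 -110.2849624    43.576791  ] [-1.25656632  1.25616295  5.01186422] [ 0.11924182  0.21206809 -0.00273697] 0.15355602350040684
43.43088561956788
```

>>> {"fn": "jog_arm", "kwargs": {
  "series": [
    [3, 0, 0, 0, 0, 0, 0],
    [4, 0, 0, 0, 0, 0, 0],
    [4, 0, 0, 0, 0, 0, 0],
    [4, 0, 0, 0, 0, 0, 0],
    [4, 0, 0, 0, 0, 0, 0],
    [3, 0, 0, 0, 0, 0, 0],
    [1, 0, 0, 0, 0, 0, 0],
    [0, 0, 0, 0, 0, 0, 0],
    [0, 0, 0, 0, 0, 0, 0],
    [0, 0, 0, 0, 0, 0, 0]
  ]
}}

```text
clock: 17.35
eef_pos: [490.3, -110.1, 43.6]
tcp_rot: [-0.166, 1.57, 0.191]
contact_force: [0.5, 4.5, 5.9]
opening: 0.157
```

Run:
```python
from h import *
s=r.sense();print(s['clock'],s['eef_pos'],s['contact_force'],s['wrist_torque'],s['opening'])
M=R.from_euler('xyz',s['tcp_rot']).as_matrix();print(np.degrees(np.arctan2(M[1,2],M[0,2])))
p,d=r.grab_frame("wrist");cv2.imwrite("pics/w8.png",p[...,::-1])
p,d=r.grab_frame("side");cv2.imwrite("pics/s8.png",p[...,::-1])
```

```text
17.35 [ 490.33352278 -110.05349105   43.58101494] [0.51787617 4.52130959 5.94760934] [ 0.51607542 -0.06484426  0.02809824] 0.15721517181851702
20.473304371624888
```

View pics/w8.png

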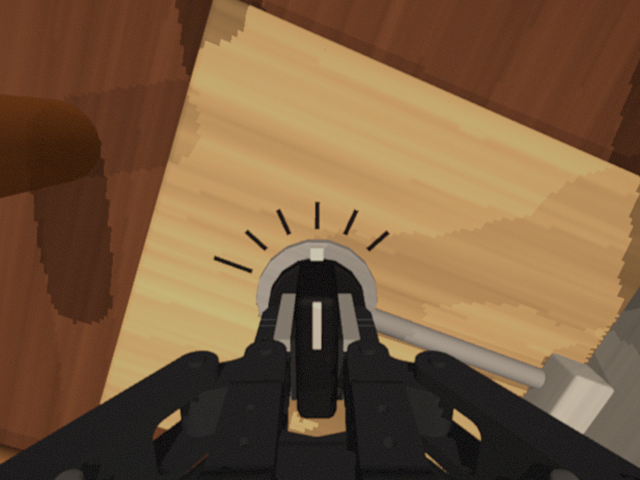

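View pics/s8.png

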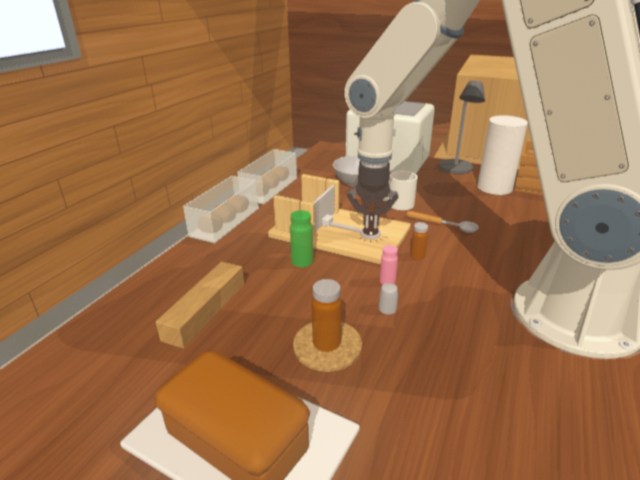

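The pointer (317,255) now lines up with the tick at (317,215). That is the third after the longest one (215–250,265), so the knob is at the third click. The grip is firm, and the jar stands upright on the trivet at side (327,320).

```bash
python3 -c "
from rig import r
print(r.sign_off())"
```

```text
the job is handed in; nothing more can be done
None
```

The task is done and handed in; no verdict was reported. The run took about 17.5 s of the 51 s allowed.

- **Jar:** I put the large amber jar on the cork trivet and let it go. The wrist and side pictures showed it upright and centred to within a few millimetres.
- **Knob:** It started at the first click. I gripped the bar at 60 N and turned it about 46° clockwise without passing the third click. The last wrist picture shows the pointer on the third tick after home, and the tool had turned 45.9° (0.80 rad). The fingers still hold the bar.
- **Bystanders:** All that were in view in the last pictures looked undisturbed.
- **Disagreements:** The top and side cameras differed by about 5–10 mm on the trivet position, and the top and wrist cameras by about 2 mm on the knob. I went by the close wrist views. A side load of about 4.5 N on the held knob remained at the end.

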